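# Clamp the tin in the shaker and set its dial

## Task

Get the paint-tin shaker ready: swing the orange-handled clamp bail down over the tin until both its arms lie fully home in their catches. Then turn the big black knob clockwise until its white pointer stands at the red mark on the dial, letting go and taking the knob again as often as needed. Let go of everything, and leave the tin standing in its nest and all other things on the counter where they are.

Things in the scene. Friction and masses are not known exactly. Their poses are not given: they have to be found in the camera images.
- shaker: The blue bench shaker, fixed; base 200 (x) x 350 (y) x 45 mm high. Origin: centre of its underside, on the counter; x points to its back, y to its left, z up. On its left half (y = +85 mm) stand the tin and the clamp, on its right half (x = -5, y = -100 mm) the dial. Two hinge posts at x = +85 and two catch pillars at x = -62 mm, all at y = 85 +- 58 mm or just outside, reach 162 mm high.
- bail (a joint): Clamp bail's hinge, rad: 0 = fully closed (level, arms lying in the catches, its stop), growing as its handle swings up and back; stiff, stays where it is left (about 2 N at the handle). The bail is a steel U: two 12 mm round arms 116 mm apart and 175 mm long from the hinge line to the handle, a crossplate with a rubber pad 85 mm from the hinge.
- bail_handle (a point): Middle of the bail's orange round handle bar, 18 mm thick, 100 mm free length along the shaker's y, 175 mm from the hinge line. Free all round; can be pinched from above, fingers before and behind it, or pushed down. When closed it is at x = -90, y = +85, z = 150 mm of the shaker.
- bail_hinge (a point): Middle of the bail's hinge line, which runs along the shaker's y, at x = +85, y = +85, z = 150 mm of the shaker. Axes as the shaker's.
- knob (a joint): Angle of the knob, rad, growing clockwise seen from above; stops at 0 and 5.2. Stays where it is left (0.08 N m). At 0 the pointer stands 2.62 rad anticlockwise of the shaker's x axis.
- knob_grip (a point): On the knob's upright axis, 83 mm above the counter, where to grip the black bar (78 mm long, 22 mm wide, 45 to 99 mm above the counter; a round grey skirt 84 mm across reaches up to 59 mm). x points along the bar to its white pointer end.
- knob_pointer (a point): Point under the knob's white pointer end, 45 mm from the axis.
- mark (a joint): Angle of the red mark on the dial plate, rad, counted as the knob's: pointer and mark agree when knob = mark. The mark is flat and cannot be moved.
- mark_tip (a point): Inner tip of the red mark on the black dial plate, 45 mm from the knob's axis.
- tin: The white paint tin with a red band in the shaker's nest, 75 mm across, 85 high, loose; origin at the centre of its underside, z up. 4 mm of air between lid and pad when the bail is closed.
- black_tin: White tin with a black-and-white label, 75 mm across, 80 high, on the right; loose, origin at the centre of its underside.
- red_spray: Red spray can with yellow cap, 66 mm across, 200 high, on the left; loose, origin at the centre of its underside.
- black_spray: Black spray can with yellow cap, 66 mm across, 210 high, on the left; loose, origin at the centre of its underside.

How it is judged:
By the outcome, as a careful person would: the job done as asked, in the order asked, and still so for the second after the job is handed in, with the robot touching nothing.
It also fails if it takes over 64 s, if anything falls off the work surface, if the arm or the gripper's body presses on something with over 40 N, if the wrist force passes 120 N, or if a joint passes its speed limit or range.

## Robot

A 7-joint arm with a two-finger parallel gripper is mounted at the origin on a cart in front of the work surface, level with it; the furniture and walls round the work are solid. World frame = base frame: x ahead of the robot, y to its left, z up, the work surface at z = 0. Lengths are in m, angles in degrees, forces in N, time in s.
With the tool pointing down it reaches from about 0.425 to 0.875 m from the base axis. Payload 8.4 kg.
Tool frame: the origin (TCP) lies midway between the tips of the shut fingers; the grasp point (between the pads) lies behind it (arm.grasp_offset is the z of the grasp point in the tool frame, in m); z points along the fingers, y is the line along which they close (so a half turn about z gives the same grasp; the last joint's range is limited). The gripper opens to 85 mm and grips with 20 to 120 N. Pads are 22 mm wide; open, the fingers measure 114 mm over their backs; the gripper's body (76 mm by 85 mm) begins 54 mm behind the grasp point. The pads swing forward as they close: fully open they stand 13 mm farther back than shut.
Start: joints at [-80.799, 19.091, 2.286, 83.961, -0.768, 76.965, -3.352], TCP at [0.167, 0.628, 0.231] pointing down, gripper open.
Joint ranges: [-147.57, 147.57], [-21.85, 119.76], [-74.77, 79.35], [14.55, 137.4], [-85.83, 265.84], [4.83, 119.75], [-152.11, 152.11]. Speed limits (degrees/s): [127.2, 127.2, 159.86, 159.86, 180, 180, 180].

## Interface

Orientations are given as a 3x3 rotation matrix whose columns are the frame's x, y, z axes.
In Python, from station import sensors, cams, job, spotter, arm gives the robot as it stands. The module is installed in compiled form; this text tells all that it offers.
- The arm moves only by the tool send_rows, never from a script. Its argument "plan" is a list of rows, each a list of 2 entries, a list of its own where there are three numbers: the shift along the world's x, y, z normalised to -1 to 1, where 1 is 0.1 m, then the turn about the world's z normalised to -1 to 1, where 1 is 30 degrees. A call has 1 to 12 rows; each row shifts and turns the commanded pose from where the row before left it; what a row does not reach is not made up. A row lasts 1/10 s, in which the tool goes at most 50 mm and 8.59 degrees, less where a joint would pass 70% of its speed; a pose out of reach is approached as far as the arm can. A call with a number of a shift or a turn outside -1 to 1 is refused whole. A call with a gripper value outside its range is refused whole. "claw" is the finger opening in mm, from 0 to 85.4, set as the call begins (left out, the last holds). The fingers move at their own pace and stop on an object; "newtons" is the grip in N (left out, the last holds). Time passes only in rows, so rows that do not move let the fingers close. It gives the time, the measured TCP pose, the force, the opening and the grip force at its end, in the units of the state.
- sensors.get_state(): the state, without advancing time (a new reading comes with each control period).
- cams.grab_frame(name): name is "scene" or "top" or "wrist"; returns the picture (420x560x3 uint8, red, green, blue); there is no depth.
- cams.camera_params(name): a dict with "camera_matrix" (3x3 intrinsics, pixels), "R" (3x3) and "t" (3): a world point X has camera coordinates R X + t. Camera axes: x right, y down, z forward; pixel columns grow to the right and rows downward; lengths in m; the calibration is good to about 2 mm. A picture is of the moment at which its call begins: read the wrist's pose just before it. camera_params takes no time and is no camera call; for the wrist camera it gives the pose at the moment of the call.
- job.close_job(): hands the job in; it is judged then, once.
Trained networks look in the newest picture that a camera, given by its name, has taken for a name from the list of things; names that differ only in an ending like _2 or _b are one class to them, and where a whole thing is asked for, a point or a joint stands for the part that bears it (a point fixed in the world has none). Each returns a list of dicts, best first, with "conf" (0 to 1); they miss things now and then, are a little off and sometimes report something else, mostly with a low value. They report only what shows in the picture. A call takes as long as a camera call.
- spotter.look_for(label, camera): "box" ([left, top, right, bottom] in pixels, round what is visible of it).
The state is a dict: "time_s": time; "joint_pos": joint angles; "joint_vel": joint speeds; "effort": joint torques, N m; "ee_pos": TCP position; "eef_rot": TCP orientation; "ft_force": force on the tool from outside, world axes, zero at the start; "ft_torque": the same for the moment, N m; "grip_width": finger opening in m; "gripper_force": force on a finger pad.
Only numpy, scipy, OpenCV 4.12 (cv2) and the standard library are available. Lean on these libraries where they do the work, as an engineer would, in place of code of your own. Each camera call takes 0.05 s, during which the arm holds its last target. There are 200 camera calls.

## Working session

There is one attempt and no reset: what is moved stays moved. The work goes in short steps, Python scripts to look and compute and a tool call to move; the robot and the scene stay as the last step left them, time stands still between calls to the robot, and variables do not carry over. Pictures are saved under pics/ and viewed, at most 10 in all, crops included, and the job is handed in when it is done.

Besides the shell and the picture viewer there is one more tool, called after "Call:" in YAML: its name, and indented under it one key for each argument. send_rows: Moves the arm, as the interface text tells. Scaled input: -1 to 1 covers 0.1 m each way for a shift and 30 degrees each way for a turn. Its arguments: {"type":"object","properties":{"plan":{"type":"array","items":{"type":"array"}},"claw":{"type":"number"},"newtons":{"type":"number"}},"required":["plan"]}

```bash
mkdir -p pics; python3 - <<'E'
from station import sensors,cams,spotter,arm
import cv2,numpy as np
s=sensors.get_state();print(s['time_s'],s['ee_pos'],s['eef_rot'],s['grip_width'],arm.grasp_offset)
ims=[]
for c in('scene','top'):
    im=cams.grab_frame(c);cv2.imwrite(f'pics/{c}0.png',cv2.resize(im[:,:,::-1],(800,600)))
    p=cams.camera_params(c);print(c,np.round(p['camera_matrix'],1).tolist(),np.round(p['R'],3).tolist(),np.round(p['t'],3))
    for n in('shaker','bail_handle','knob','knob_pointer','mark_tip','tin'):
        r=spotter.look_for(n,c);print(n,[(np.round(d['box']).tolist(),round(d['conf'],2)) for d in r[:2]])
E
```

```text
0.0 [0.16688977 0.6277399  0.23039528] [[-9.66435697e-01  2.56908431e-01 -3.19114407e-04]
 [ 2.56908608e-01  9.66434377e-01 -1.60057135e-03]
 [-1.02797140e-04 -1.62883252e-03 -9.99998668e-01]] 0.08507230154474628 -0.0187
scene [[473.6, 0.0, 281.5], [0.0, 473.6, 206.5], [0.0, 0.0, 1.0]] [[0.894, -0.447, 0.018], [-0.189, -0.414, -0.891], [0.406, 0.793, -0.454]] [-0.524  0.202  1.043]
shaker [([233.0, 141.0, 322.0, 299.0], 0.84)]
bail_handle [([244.0, 140.0, 303.0, 199.0], 0.62)]
knob [([255.0, 239.0, 292.0, 277.0], 0.56)]
knob_pointer [([256.0, 239.0, 292.0, 276.0], 0.68)]
mark_tip []
tin [([258.0, 190.0, 287.0, 232.0], 0.87)]
top [[476.2, 0.0, 279.9], [0.0, 476.2, 210.3], [0.0, 0.0, 1.0]] [[0.057, -0.998, -0.002], [-0.94, -0.053, -0.337], [0.336, 0.021, -0.941]] [-0.023  0.577  1.351]
shaker [([238.0, 172.0, 366.0, 285.0], 0.77), ([317.0, 232.0, 348.0, 264.0], 0.29)]
bail_handle [([251.0, 178.0, 311.0, 220.0], 0.8)]
knob [([319.0, 233.0, 347.0, 261.0], 0.65)]
knob_pointer [([316.0, 234.0, 348.0, 260.0], 0.95)]
mark_tip []
tin [([269.0, 203.0, 292.0, 234.0], 0.81)]
```

View pics/scene0.png

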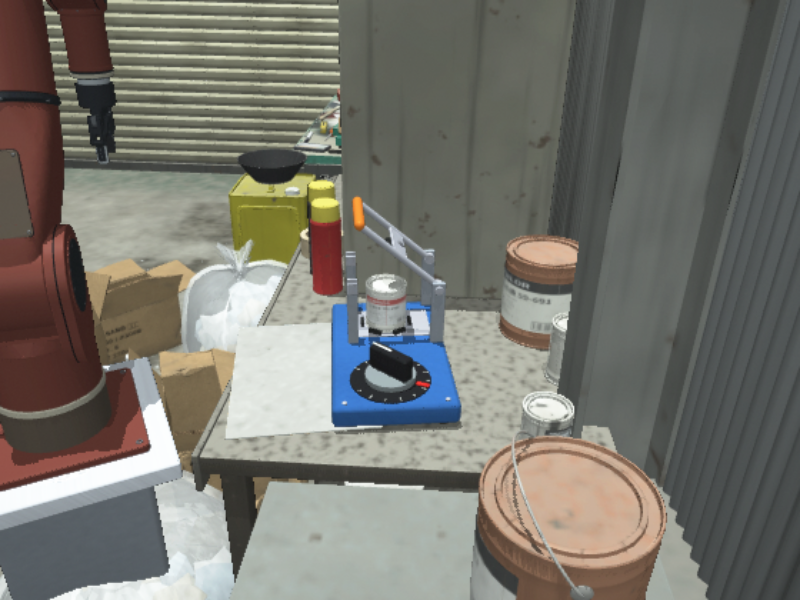

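```bash
python3 - <<'E'
import cv2
im=cv2.imread('pics/top0.png')
# 800/560=1.4286
c=im[200:440,310:550]
cv2.imwrite('pics/topc.png',cv2.resize(c,(600,600),interpolation=cv2.INTER_CUBIC))
E
```

```text
(no output)
```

View pics/topc.png

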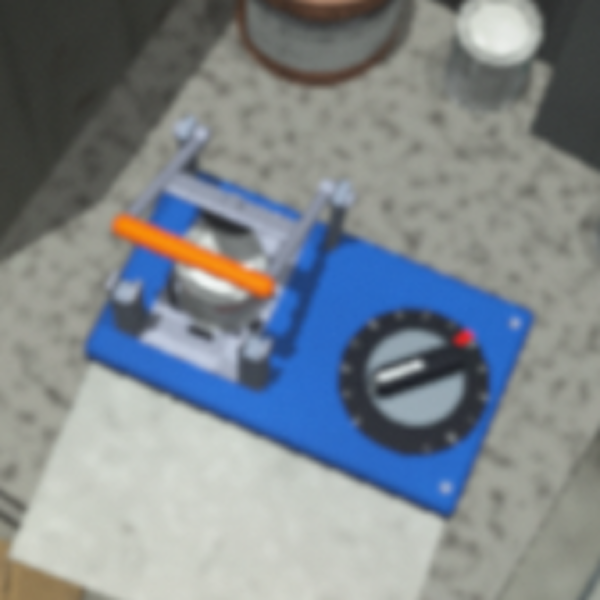

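The scene picture shows the bail open at about 45° and the pointer on the far left. The top crop shows the base corners at (533,312), (450,515) and (88,352). The handle runs from (118,225) to (270,288), the bar from (375,387) to (475,350), and the red mark is near (465,338).

```bash
cat > h.py <<'E'
import numpy as np,cv2
from station import cams
from scipy.optimize import least_squares
def proj(c,X,P=None):
    p=P or cams.camera_params(c);x=(np.asarray(p['R'])@np.atleast_2d(X).T).T+np.asarray(p['t']);u=x@np.asarray(p['camera_matrix']).T
    return u[:,:2]/u[:,2:]
def ray(c,uv,z,P=None):
    p=P or cams.camera_params(c);R=np.asarray(p['R']);o=-R.T@np.asarray(p['t'])
    d=R.T@np.linalg.inv(p['camera_matrix'])@np.array([*uv,1.]);return o+d*(z-o[2])/d[2]
def T(q,L):
    c,s=np.cos(q[2]),np.sin(q[2]);L=np.atleast_2d(L)
    return L@np.array([[c,s,0],[-s,c,0],[0,0,1]])+[q[0],q[1],0]
E
python3 - <<'E'
from h import *
crop=lambda a:(310+.4*np.array(a,float))*[.7,.7] if 0 else np.array([(310+.4*a[0])*.7,(200+.4*a[1])*.7])
cor=[((.1,-.175,.045),(533,312)),((-.1,-.175,.045),(450,515)),((-.1,.175,.045),(88,352)),((-.005,-.1,.047),(413,380))]
L=np.array([c[0] for c in cor]);U=np.array([crop(c[1]) for c in cor])
H={}
for c in('top','scene'):
    im=cv2.imread(f'pics/{c}0.png');hsv=cv2.cvtColor(im,cv2.COLOR_BGR2HSV)
    m=cv2.inRange(hsv,(6,170,150),(16,255,255))
    n,l,st,ce=cv2.connectedComponentsWithStats(m);i=1+st[1:,4].argmax();ys,xs=np.nonzero(l==i)
    print(c,'orange',st[i],ce[i]);H[c]=ce[i]*.7
def hp(t):return [.085-.175*np.cos(t),.085,.15+.175*np.sin(t)]
def f(q):
    r=[proj('top',T(q,L))-U]
    for c in H:r.append(proj(c,T(q,hp(q[3])))-H[c])
    return np.vstack(r).ravel()
s=least_squares(f,[.6,0,-.4,.8]);q=s.x
print(q,np.degrees(q[2:]),np.round(s.fun.reshape(-1,2),1).tolist())
print('handle',T(q,hp(q[3])),'closed',T(q,hp(0)),'hinge',T(q,[.085,.085,.15]),'knob',T(q,[-.005,-.1,.083]))
k=T(q,[-.005,-.1,.083])[0]
a=ray('top',crop((376,386)),.099);b=ray('top',crop((474,352)),.099);m=ray('top',crop((463,340)),.047)
print('bar',a,b,(a+b)/2,'mark',m,np.linalg.norm(m[:2]-k[:2]))
ap=np.arctan2(*(a-b)[1::-1]);am=np.arctan2(*(m-k)[1::-1])
print('ptr deg',np.degrees(ap),'mark',np.degrees(am),'knob',(2.62-(ap-q[2]))%(2*np.pi),'markj',(2.62-(am-q[2]))%(2*np.pi))
E
```

```text
top orange [356 287  63  31 461] [386.73969631 301.77874187]
scene orange [353 197  11  31 278] [357.73741007 212.40647482]
[ 0.52736833 -0.06687313 -0.37177342  0.70040463] [-21.30104778  40.13022932] [[1.4, -0.5], [0.7, 0.4], [-2.6, -0.4], [0.1, 0.2], [0.2, 0.6], [0.5, -0.1]]
handle [[0.51277829 0.03004819 0.26279224]] closed [[0.47439452 0.0450142  0.15      ]] hinge [[ 0.63743932 -0.01855774  0.15      ]] knob [[ 0.48638308 -0.15822525  0.083     ]]
bar [ 0.46546856 -0.12237148  0.099     ] [ 0.49941044 -0.20332956  0.099     ] [ 0.4824395  -0.16285052  0.099     ] mark [ 0.52535837 -0.20065509  0.047     ] 0.05761392759122337
ptr deg 112.74599142555248 mark -47.42997403196115 knob 0.2804378132979837 markj 3.076035793092302
```

Call:
send_rows:
  plan:
    - [[0.29, -0.35, 0.15], -0.2]
    - [[0.29, -0.35, 0.15], -0.2]
    - [[0.29, -0.35, 0.15], -0.2]
    - [[0.29, -0.35, 0.15], -0.2]
    - [[0.29, -0.35, 0.15], -0.2]
    - [[0.29, -0.35, 0.15], -0.2]
    - [[0.29, -0.35, 0.15], -0.2]
    - [[0.29, -0.35, 0.15], -0.2]
    - [[0.14, -0.4, 0], -0.2]
    - [[0.14, -0.4, 0], -0.2]
    - [[0.14, -0.4, 0], -0.2]
    - [[0.14, -0.4, 0], -0.2]

```text
time_s: 1.9
ee_pos: [0.4553, 0.1864, 0.3516]
eef_rot: [[-0.05, 0.999, 0.0], [0.999, 0.05, 0.001], [0.001, 0.0, -1.0]]
ft_force: [0.5, 0.4, 0.9]
grip_width: 0.0856
gripper_force: 0.0
```

Call:
send_rows:
  plan:
    - [[0.14, -0.4, 0], -0.2]
    - [[0.14, -0.4, 0], -0.2]
    - [[0.14, -0.4, 0], -0.2]
    - [[0.14, -0.4, 0], -0.2]
    - [[0, 0, 0], 0]
    - [[0, 0, 0], 0]
  claw: 70

```text
time_s: 2.5
ee_pos: [0.5111, 0.0272, 0.3515]
eef_rot: [[0.358, 0.934, 0.0], [0.934, -0.358, 0.0], [0.0, 0.0, -1.0]]
ft_force: [0.6, 1.0, 1.1]
grip_width: 0.0701
gripper_force: 0.0
```

```bash
python3 - <<'E'
from h import *
from station import sensors,spotter
s=sensors.get_state();print(s['time_s'],s['ee_pos'],s['eef_rot'],s['joint_pos'])
im=cams.grab_frame('wrist');cv2.imwrite('pics/w1.png',im[:,:,::-1])
P=cams.camera_params('wrist');print(P['R'],P['t'],P['camera_matrix'])
for n in('knob','knob_pointer','mark_tip','bail_handle'):
    print(n,[(np.round(d['box']).tolist(),round(d['conf'],2)) for d in spotter.look_for(n,'wrist')[:2]])
E
```

```text
2.5 [0.51108492 0.02716436 0.35145214] [[ 3.58492553e-01  9.33532571e-01  1.69437428e-04]
 [ 9.33532480e-01 -3.58492593e-01  4.11546159e-04]
 [ 4.44933807e-04  1.06391094e-05 -9.99999901e-01]] [-45.53578486  -0.93993187  37.52131898  92.94685975   0.55087163
  87.78584959 -29.04699688]
[[ 9.34456475e-01 -3.56076895e-01  5.84067216e-04]
 [-3.40230227e-01 -8.92383595e-01  2.96470763e-01]
 [-1.05045177e-01 -2.77237741e-01 -9.55041751e-01]] [-0.46676741  0.12449086  0.55586914] [[368.53416649   0.         280.13336687]
 [  0.         368.53416649 205.84085595]
 [  0.           0.           1.        ]]
knob [([284.0, 261.0, 345.0, 329.0], 0.86)]
knob_pointer [([268.0, 99.0, 443.0, 294.0], 0.67)]
mark_tip [([340.0, 298.0, 357.0, 307.0], 0.62)]
bail_handle [([267.0, 98.0, 440.0, 296.0], 0.61)]
```

View pics/w1.png

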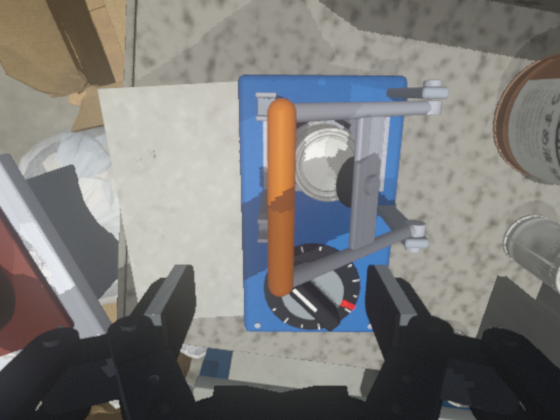

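The wrist picture shows the handle from (281,100) to (281,295), base corners at (240,77), (406,77) and (246,331), the dial centre at about (312,287) and the mark at (348,304). I'll refit the pose with these.

```bash
cat > fit.py <<'E'
from h import *
P=cams.camera_params('wrist')
crop=lambda a:np.array([(310+.4*a[0])*.7,(200+.4*a[1])*.7])
Lt=[(.1,-.175,.045),(-.1,-.175,.045),(-.1,.175,.045),(-.005,-.1,.047)];Ut=[crop(a) for a in((533,312),(450,515),(88,352),(413,380))]
Lw=[(-.1,.175,.045),(.1,.175,.045),(-.1,-.175,.045),(-.005,-.1,.047)];Uw=[(240,77),(406,77),(246,331),(312,287)]
im=cv2.imread('pics/w1.png');hsv=cv2.cvtColor(im,cv2.COLOR_BGR2HSV)
def hp(t,d=0):return [.085-.175*np.cos(t),.085+d,.15+.175*np.sin(t)]
m=cv2.inRange(hsv,(5,170,120),(16,255,255));n,l,st,ce=cv2.connectedComponentsWithStats(m);i=1+st[1:,4].argmax();x,y,w,h,_=st[i];print('handle box',x,y,w,h)
H={'top':np.array([386.74,301.78])*.7,'scene':np.array([357.74,212.41])*.7}
def f(q):
    r=[.7*(proj('top',T(q,Lt))-Ut),proj('w',T(q,Lw),P)-Uw]
    for c in H:r.append(proj(c,T(q,hp(q[3])))-H[c])
    r.append(proj('w',T(q,[hp(q[3],.0)]),P)-[[281,y+h/2]])
    return np.vstack(r).ravel()
s=least_squares(f,[.527,-.067,-.37,.7],loss='soft_l1');q=s.x
print(q,np.degrees(q[2:]),np.round(f(q).reshape(-1,2),1).tolist())
print('handle',T(q,hp(q[3])),'closed',T(q,hp(0)),'knob',T(q,[-.005,-.1,.083]))
m=cv2.inRange(hsv,(0,180,120),(4,255,255))|cv2.inRange(hsv,(172,180,120),(180,255,255));m[:280]=0;m[330:]=0;m[:,:330]=0;m[:,370:]=0
ys,xs=np.nonzero(m);k=T(q,[-.005,-.1,.083])[0];mk=ray('w',(xs.mean(),ys.mean()),.047,P);am=np.arctan2(mk[1]-k[1],mk[0]-k[0])
print('mark',xs.mean(),ys.mean(),mk,np.linalg.norm((mk-k)[:2]),np.degrees(am),'markj',(2.62-(am-q[2]))%(2*np.pi))
E
python3 fit.py
```

```text
handle box 277 220 15 61
[ 0.52600455 -0.06642852 -0.35871058  0.71063783] [-20.55260214  40.71654822] [[0.8, -0.6], [0.9, 0.3], [-1.9, 0.6], [0.1, 0.2], [-5.0, 0.4], [2.7, -0.2], [-1.3, 4.9], [0.3, 2.9], [0.2, 1.0], [-0.0, -0.6], [0.5, -40.2]]
handle [[0.51123702 0.02988628 0.26415553]] closed [[0.47157373 0.0447573  0.15      ]] knob [[ 0.48621608 -0.15830821  0.083     ]]
mark 347.83673469387753 304.6734693877551 [ 0.52466036 -0.19753672  0.047     ] 0.05492574961090607 -45.57847358769131 markj 3.056783855023284
```

Call:
send_rows:
  plan:
    - [[0, 0.02, -0.3], 0]
    - [[0, 0, -0.3], 0]
    - [[0, 0, -0.25], 0]
    - [[0, 0, -0.2], 0]
    - [[0, 0, 0], 0]

```text
time_s: 3.25
ee_pos: [0.5094, 0.0309, 0.244]
eef_rot: [[0.355, 0.935, -0.004], [0.935, -0.355, -0.001], [-0.003, -0.003, -1.0]]
ft_force: [-0.6, 0.5, 0.8]
grip_width: 0.0698
gripper_force: 0.0
```

Call:
send_rows:
  plan:
    - [[0, 0, 0], 0]
    - [[0, 0, 0], 0]
    - [[0, 0, 0], 0]
    - [[0, 0, 0], 0]
    - [[0, 0, 0], 0]
    - [[0, 0, 0], 0]
    - [[0, 0, 0], 0]
  claw: 10
  newtons: 25

```text
time_s: 3.95
ee_pos: [0.5112, 0.0304, 0.2466]
eef_rot: [[0.356, 0.934, 0.001], [0.934, -0.356, 0.0], [0.001, 0.0, -1.0]]
ft_force: [0.3, 1.5, 1.7]
grip_width: 0.0168
gripper_force: 25.2
```

Call:
send_rows:
  plan:
    - [[-0.05, 0.02, -0.07], 0]
    - [[-0.05, 0.02, -0.07], 0]
    - [[-0.05, 0.02, -0.08], 0]
    - [[-0.04, 0.015, -0.08], 0]
    - [[-0.04, 0.015, -0.08], 0]
    - [[-0.035, 0.015, -0.085], 0]
    - [[-0.03, 0.01, -0.085], 0]
    - [[-0.03, 0.01, -0.085], 0]
    - [[0, 0, 0], 0]

```text
time_s: 4.85
ee_pos: [0.479, 0.0428, 0.1818]
eef_rot: [[0.356, 0.934, 0.002], [0.934, -0.356, -0.0], [0.001, 0.002, -1.0]]
ft_force: [11.4, 0.7, -4.9]
grip_width: 0.0169
gripper_force: 24.5
```

Call:
send_rows:
  plan:
    - [[-0.02, 0.01, -0.09], 0]
    - [[-0.02, 0.01, -0.09], 0]
    - [[-0.015, 0.005, -0.09], 0]
    - [[-0.01, 0.005, -0.09], 0]
    - [[-0.005, 0, -0.08], 0]
    - [[0, 0, -0.07], 0]
    - [[0, 0, 0], 0]
    - [[0, 0, 0], 0]

```text
time_s: 5.65
ee_pos: [0.4743, 0.0457, 0.1339]
eef_rot: [[0.357, 0.934, 0.006], [0.934, -0.357, 0.001], [0.003, 0.005, -1.0]]
ft_force: [6.2, -1.2, 16.9]
grip_width: 0.0169
gripper_force: 29.3
```

Call:
send_rows:
  plan:
    - [[0, 0, -0.03], 0]
    - [[0, 0, 0], 0]
    - [[0, 0, -0.02], 0]
    - [[0, 0, 0], 0]
    - [[0, 0, 0], 0]

```text
time_s: 6.15
ee_pos: [0.4746, 0.0462, 0.1304]
eef_rot: [[0.357, 0.934, 0.006], [0.934, -0.357, 0.003], [0.005, 0.005, -1.0]]
ft_force: [-2.4, -1.9, 36.1]
grip_width: 0.017
gripper_force: 33.0
```

```bash
python3 - <<'E'
from h import *
a=cams.grab_frame('scene');cv2.imwrite('pics/s2.png',cv2.resize(a[120:310,220:340,::-1],None,fx=3,fy=3,interpolation=cv2.INTER_CUBIC))
E
```

```text
(no output)
```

View pics/s2.png

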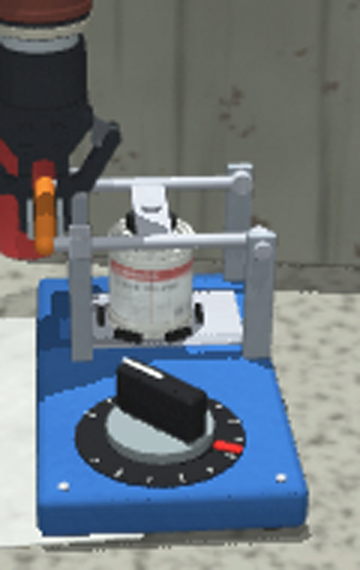

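The picture shows the bail about level, with the near arm at the catch pillar around (80,243). I'll press a little more to be sure it is on the stop.

Call:
send_rows:
  plan:
    - [[0, 0, -0.02], 0]
    - [[0, 0, -0.02], 0]
    - [[0, 0, 0], 0]
    - [[0, 0, 0], 0]

```text
time_s: 6.6
ee_pos: [0.4747, 0.0466, 0.1264]
eef_rot: [[0.357, 0.934, 0.007], [0.934, -0.357, 0.003], [0.005, 0.005, -1.0]]
ft_force: [-1.0, -0.4, 35.5]
grip_width: 0.0171
gripper_force: 35.4
```

Call:
send_rows:
  plan:
    - [[0, 0, 0.06], 0]
    - [[0, 0, 0], 0]
    - [[0, 0, 0], 0]
    - [[0, 0, 0], 0]
    - [[0, 0, 0], 0]
    - [[0, 0, 0], 0]
  claw: 45

```text
time_s: 7.2
ee_pos: [0.4712, 0.0456, 0.1284]
eef_rot: [[0.357, 0.934, -0.001], [0.934, -0.357, -0.0], [-0.001, -0.001, -1.0]]
ft_force: [-1.0, -0.4, -0.9]
grip_width: 0.0449
gripper_force: 0.0
```

Call:
send_rows:
  plan:
    - [[0, 0, 0.3], 0]
    - [[0, 0, 0.3], 0]
    - [[0, 0, 0], 0]

```text
time_s: 7.5
ee_pos: [0.4735, 0.0459, 0.1922]
eef_rot: [[0.357, 0.934, 0.005], [0.934, -0.357, 0.002], [0.004, 0.004, -1.0]]
ft_force: [0.5, -0.1, 0.5]
grip_width: 0.045
gripper_force: 0.0
```

Call:
send_rows:
  plan:
    - [[0, 0, 0], 0]
    - [[0, 0, 0], 0]
    - [[0, 0, 0], 0]
    - [[0, 0, 0], 0]
    - [[0, 0, -0.1], 0]
    - [[0, 0, -0.08], 0]
    - [[0, 0, -0.06], 0]
    - [[0, 0, -0.04], 0]
    - [[0, 0, -0.03], 0]
    - [[0, 0, 0], 0]
  claw: 0

```text
time_s: 8.5
ee_pos: [0.4714, 0.0455, 0.1587]
eef_rot: [[0.357, 0.934, -0.001], [0.934, -0.357, 0.0], [0.0, -0.001, -1.0]]
ft_force: [-7.4, -1.8, 14.2]
grip_width: -0.0002
gripper_force: 6.9
```

Call:
send_rows:
  plan:
    - [[0, 0, -0.03], 0]
    - [[0, 0, -0.02], 0]
    - [[0, 0, 0], 0]

```text
time_s: 8.8
ee_pos: [0.4719, 0.0456, 0.1577]
eef_rot: [[0.357, 0.934, -0.0], [0.934, -0.357, 0.003], [0.003, -0.001, -1.0]]
ft_force: [-29.4, -5.5, 64.3]
grip_width: 0.0001
gripper_force: 32.9
```

Call:
send_rows:
  plan:
    - [[0, 0, 0.3], 0]
    - [[0, 0, 0.4], 0]
    - [[0, 0, 0.4], 0]
    - [[0, 0, 0.4], 0]
    - [[0.1, -0.4, 0], 0.25]
    - [[0.1, -0.4, 0], 0.25]
    - [[0, -0.4, 0], 0.25]
    - [[0, -0.4, 0], 0.25]
    - [[0, -0.3, 0], 0.25]
    - [[0, 0, 0], 0.2]
    - [[0, 0, 0], 0]
    - [[0, 0, 0], 0]
  claw: 70

```text
time_s: 10.0
ee_pos: [0.4912, -0.1408, 0.3027]
eef_rot: [[-0.374, 0.927, -0.0], [0.927, 0.374, 0.0], [0.0, -0.0, -1.0]]
ft_force: [0.3, 0.7, 0.2]
grip_width: 0.0699
gripper_force: 0.0
```

```bash
python3 - <<'E'
from h import *
from station import sensors,spotter
s=sensors.get_state();print(s['time_s'],s['ee_pos'],s['joint_pos'])
im=cams.grab_frame('wrist');cv2.imwrite('pics/w3.png',im[:,:,::-1])
P=cams.camera_params('wrist')
for n in('knob','knob_grip','mark_tip'):
    print(n,[(np.round(d['box']).tolist(),round(d['conf'],2)) for d in spotter.look_for(n,'wrist')[:2]])
np.savez('w3.npz',**P)
E
```

```text
10.0 [ 0.49119573 -0.14082318  0.30266316] [-39.86934493  -1.18470307  51.05644949  98.50734135   0.9222053
  82.25357737  33.01065122]
knob [([233.0, 139.0, 309.0, 220.0], 0.7)]
knob_grip [([233.0, 134.0, 314.0, 224.0], 0.76)]
mark_tip [([237.0, 138.0, 308.0, 222.0], 0.41)]
```

View pics/w3.png

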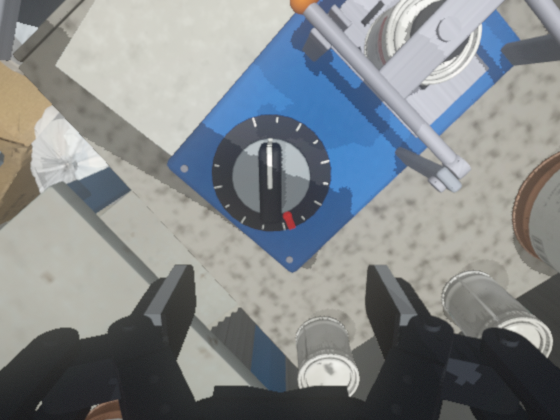

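The wrist picture shows the bail closed, its arm at the catch near (315,45). The knob's white stripe runs from (269,143) to (269,188), the dial centre is about (271,175), and the red mark is at (289,220).

```bash
cat > kn.py <<'E'
from h import *
import sys
def knob(im,P,c0):
    # im BGR; c0 approx dial centre pixel
    hsv=cv2.cvtColor(im,cv2.COLOR_BGR2HSV);H,S,V=cv2.split(hsv)
    win=np.zeros(H.shape,np.uint8);cv2.circle(win,c0,75,255,-1)
    blue=cv2.inRange(hsv,(100,150,80),(125,255,255))
    red=(cv2.inRange(hsv,(0,170,100),(6,255,255))|cv2.inRange(hsv,(170,170,100),(180,255,255)))&win
    dark=cv2.inRange(hsv,(0,0,0),(180,120,75))&win
    n,l,st,ce=cv2.connectedComponentsWithStats(dark|0);i=1+st[1:,4].argmax()
    cs,_=cv2.findContours((l==i).astype(np.uint8),cv2.RETR_EXTERNAL,cv2.CHAIN_APPROX_NONE)
    e=cv2.fitEllipse(cv2.convexHull(max(cs,key=len)));ctr=ray('',e[0],.047,P)
    inn=np.zeros_like(win);cv2.circle(inn,(int(e[0][0]),int(e[0][1])),int(min(e[1])*.31),255,-1)
    w=cv2.inRange(hsv,(0,0,205),(180,40,255))&inn
    n,l2,st,ce=cv2.connectedComponentsWithStats(w);i=1+st[1:,4].argmax();ys,xs=np.nonzero(l2==i)
    X=np.array([ray('',(a,b),.099,P)[:2] for a,b in zip(xs,ys)]);mu=X.mean(0);d=np.linalg.svd(X-mu)[2][0]
    if d@(mu-ctr[:2])<0:d=-d
    ry,rx=np.nonzero(red);mk=ray('',(rx.mean(),ry.mean()),.047,P)
    print('ellipse',np.round(e,1) if 0 else e,'ctr',ctr,'stripe n',len(xs),xs.min(),xs.max(),ys.min(),ys.max(),'mu',mu,np.linalg.norm(mu-ctr[:2]))
    print('stripe dir',np.degrees(np.arctan2(d[1],d[0])),'from ctr',np.degrees(np.arctan2(*(mu-ctr[:2])[::-1])),'mark',mk,np.linalg.norm((mk-ctr)[:2]),np.degrees(np.arctan2(*(mk-ctr)[1::-1])),len(rx))
if __name__=='__main__':
    knob(cv2.imread(sys.argv[1]),dict(np.load(sys.argv[2])),(int(sys.argv[3]),int(sys.argv[4])))
E
python3 kn.py pics/w3.png w3.npz 271 175
```

```text
ellipse ((257.8683776855469, 182.97450256347656), (82.5943832397461, 101.52432250976562), 138.45675659179688) ctr [ 0.47553934 -0.17019312  0.047     ] stripe n 27 267 271 160 166 mu [ 0.47661027 -0.13510735] 0.0351021115029871
stripe dir 132.2652612793459 from ctr 88.25169396009468 mark [ 0.52260125 -0.19594641  0.047     ] 0.053647504124243725 -28.68842075608788 64
```

```bash
python3 - <<'E'
s=open('kn.py').read()
a=s.index("    cs,_=");b=s.index("    e=cv2")
s=s[:a]+"""    cs,hi=cv2.findContours(blue,cv2.RETR_CCOMP,cv2.CHAIN_APPROX_NONE)
    cs=[c for c,h in zip(cs,hi[0]) if h[3]>=0 and cv2.pointPolygonTest(c,c0,False)>0]
"""+s[b:]
s=s.replace("(0,0,205),(180,40,255)","(0,0,190),(180,60,255)")
open('kn.py','w').write(s)
E
python3 kn.py pics/w3.png w3.npz 271 175
```

```text
Traceback (most recent call last):
  File "kn.py", line 23, in <module>
    knob(cv2.imread(sys.argv[1]),dict(np.load(sys.argv[2])),(int(sys.argv[3]),int(sys.argv[4])))
    ~~~~^^^^^^^^^^^^^^^^^^^^^^^^^^^^^^^^^^^^^^^^^^^^^^^^^^^^^^^^^^^^^^^^^^^^^^^^^^^^^^^^^^^^^^^^
  File "kn.py", line 13, in knob
    e=cv2.fitEllipse(cv2.convexHull(max(cs,key=len)));ctr=ray('',e[0],.047,P)
                                    ~~~^^^^^^^^^^^^
ValueError: max() iterable argument is empty
```

```bash
python3 - <<'E'
s=open('kn.py').read()
a=s.index("    cs,hi=");b=s.index("    e=cv2")
s=s[:a]+"""    bl=im[:,:,0].astype(int)-im[:,:,2]>40
    nb=cv2.morphologyEx(((~bl)&(win>0)).astype(np.uint8),cv2.MORPH_OPEN,np.ones((3,3)))
    n,l,st,ce=cv2.connectedComponentsWithStats(nb);i=1+st[1:,4].argmax();print('dial box',st[i])
    cs,_=cv2.findContours((l==i).astype(np.uint8),cv2.RETR_EXTERNAL,cv2.CHAIN_APPROX_NONE)
"""+s[b:]
s=s.replace("c0,75,","c0,66,")
open('kn.py','w').write(s)
E
python3 kn.py pics/w3.png w3.npz 271 175
python3 -c "
import cv2;im=cv2.imread('pics/w3.png');print(im[140:240:6,269].tolist());print(im[175,215:330:6].tolist())"
```

```text
dial box [  212   115   118   116 10819]
ellipse ((270.7805480957031, 172.95352172851562), (116.3351058959961, 118.44038391113281), 110.42972564697266) ctr [ 0.48467427 -0.15426735  0.047     ] stripe n 476 285 306 144 176 mu [ 0.49855238 -0.12497615] 0.03241259544006263
stripe dir 137.29045825282887 from ctr 64.64849946702306 mark [ 0.52260125 -0.19594641  0.047     ] 0.05635245467586243 -47.69853192590493 64
[[209, 212, 208], [180, 182, 180], [235, 239, 236], [250, 253, 255], [250, 253, 255], [187, 191, 189], [187, 191, 188], [186, 190, 188], [154, 156, 154], [60, 55, 53], [61, 56, 55], [61, 57, 57], [59, 55, 54], [60, 55, 54], [59, 56, 56], [71, 63, 61], [144, 98, 66]]
[[69, 65, 62], [67, 62, 59], [66, 61, 58], [125, 122, 115], [131, 128, 122], [132, 128, 123], [132, 128, 122], [130, 126, 120], [62, 57, 54], [186, 190, 188], [64, 58, 54], [84, 80, 75], [135, 130, 123], [188, 183, 175], [189, 185, 177], [192, 187, 179], [88, 78, 75], [91, 80, 74], [92, 81, 75], [97, 81, 71]]
```

```bash
python3 - <<'E'
from h import *
P=dict(np.load('w3.npz'));im=cv2.imread('pics/w3.png').astype(int)
g=im.min(2)
for r in range(142,236,8):
    print(r,''.join(f'{v:4d}' for v in g[r,254:290:2]))
Q=[]
for r in range(150,186,2):
    w=(g[r,260:280]>150);x=260+np.nonzero(w)[0].mean();Q.append(ray('',(x,r),.099,P)[:2])
Q=np.array(Q);d=Q[0]-Q[-1];print(Q[0],Q[-1],np.degrees(np.arctan2(d[1],d[0])))
E
```

```text
142  118 162 179 184 171 123 120 131 145 120 119 114 153 167 164 155 138  95
150  185 184 144  59  66  67 134 232 225  95  66  62  58  60 137 173 185 185
158  123 122  77  61  71  75 125 247 248 124  81  76  61  64 119 167 183 183
166  124 122  89  50  53  56  73 201 217 131  81  75  61  62 149 165 181 182
174  121 122 102  49  53  54  72 182 186  95  55  55  50  56  94  98 120 148
182  122 121 105  49  52  57  66 169 187 115  56  53  50  52  95 102 120 120
190  121 121 108  50  54  54  54  58  58  55  52  51  49  50  96  98 119 121
198  122 121 113  54  51  56  55  54  54  52  54  51  50  50  96  99 120 121
206  122 121 120  58  52  55  57  55  54  55  53  53  51  51  95 115 120 119
214   59  60  58  54  55  57  56  56  56  54  54  52  52  48  53  56  57  60
222   61  60  61  58  57  56  55  55  52  51  53  53  53  55  88  73  58  57
230   68  65  66  63  65  63  62  60  60  59  60  60  59  60  60  90  63  67
[ 0.47209102 -0.12352533] [ 0.48457836 -0.15394585] 112.31769671033777
```

Call:
send_rows:
  plan:
    - [[-0.06, -0.15, -0.4], 0]
    - [[0, 0, -0.4], 0]
    - [[0, 0, -0.4], 0]
    - [[0, 0, -0.4], 0]
    - [[0, 0, -0.4], 0]
    - [[0, 0, -0.2], 0.01]
    - [[0, 0, -0.16], 0]
    - [[0, 0, 0], 0]
    - [[0, 0, 0], 0]

```text
time_s: 11.1
ee_pos: [0.4852, -0.1564, 0.0672]
eef_rot: [[-0.381, 0.925, -0.0], [0.925, 0.381, -0.0], [-0.0, -0.0, -1.0]]
ft_force: [-0.4, 0.2, 0.6]
grip_width: 0.07
gripper_force: 0.0
```

Call:
send_rows:
  plan:
    - [[0, 0, 0], 0]
    - [[0, 0, 0], 0]
    - [[0, 0, 0], 0]
    - [[0, 0, 0], 0]
    - [[0, 0, 0], 0]
    - [[0, 0, 0], 0]
    - [[0, 0, 0], 0]
  claw: 10
  newtons: 25

```text
time_s: 11.8
ee_pos: [0.4864, -0.1561, 0.0676]
eef_rot: [[-0.381, 0.924, 0.002], [0.924, 0.381, 0.0], [-0.0, 0.002, -1.0]]
ft_force: [2.5, 3.4, 6.6]
grip_width: 0.0214
gripper_force: 31.9
```

Call:
send_rows:
  plan:
    - [[0.01, 0, 0], -0.2]
    - [[0, 0, 0], -0.25]
    - [[0, 0, 0], -0.25]
    - [[0, 0, 0], -0.25]
    - [[0, 0, 0], -0.25]
    - [[0, 0, 0], -0.25]
    - [[0, 0, 0], -0.25]
    - [[0, 0, 0], -0.25]
    - [[0, 0, 0], -0.25]
    - [[0, 0, 0], -0.25]
    - [[0, 0, 0], -0.25]
    - [[0, 0, 0], 0]

```text
time_s: 13.0
ee_pos: [0.4868, -0.1562, 0.0676]
eef_rot: [[0.856, 0.517, 0.001], [0.517, -0.856, 0.001], [0.001, -0.0, -1.0]]
ft_force: [-1.1, 3.5, 12.2]
grip_width: 0.0217
gripper_force: 32.8
```

Call:
send_rows:
  plan:
    - [[0, 0, 0], -0.25]
    - [[0, 0, 0], -0.25]
    - [[0, 0, 0], -0.25]
    - [[0, 0, 0], -0.25]
    - [[0, 0, 0], -0.25]
    - [[0, 0, 0], -0.25]
    - [[0, 0, 0], -0.25]
    - [[0, 0, 0], -0.25]
    - [[0, 0, 0], -0.25]
    - [[0, 0, 0], -0.25]
    - [[0, 0, 0], -0.1]
    - [[0, 0, 0], 0]

```text
time_s: 14.2
ee_pos: [0.4868, -0.1565, 0.0676]
eef_rot: [[0.685, -0.728, 0.001], [-0.728, -0.685, 0.0], [0.001, -0.001, -1.0]]
ft_force: [-0.5, 2.3, 10.4]
grip_width: 0.0218
gripper_force: 32.4
```

Call:
send_rows:
  plan:
    - [[0, 0, 0], 0]
    - [[0, 0, 0], 0]
    - [[0, 0, 0], 0]
    - [[0, 0, 0], 0]
    - [[0, 0, 0.2], 0]
    - [[0, 0, 0.4], 0]
    - [[0, 0, 0.4], 0]
    - [[0, 0, 0.4], 0]
    - [[0, 0, 0.4], 0]
    - [[0, 0, 0.4], 0]
    - [[0, 0, 0], 0]
    - [[0, 0, 0], 0]
  claw: 70

```text
time_s: 15.4
ee_pos: [0.4864, -0.1561, 0.2871]
eef_rot: [[0.688, -0.726, 0.002], [-0.726, -0.688, 0.003], [-0.001, -0.004, -1.0]]
ft_force: [0.4, 0.5, 0.1]
grip_width: 0.07
gripper_force: 0.0
```

```bash
python3 - <<'E'
from h import *
from station import sensors
s=sensors.get_state();print(s['time_s'],s['ee_pos'],s['joint_pos'])
a=cams.grab_frame('top');cv2.imwrite('pics/t4.png',a[:,:,::-1])
im=cams.grab_frame('wrist')
P=cams.camera_params('wrist');np.savez('w4.npz',**P)
cv2.imwrite('pics/w4.png',im[:,:,::-1]);print(proj('',[.4862,-.156,.047],P))
E
```

```text
15.4 [ 0.48642646 -0.15613579  0.28710867] [ -66.50054855   -6.44172683   76.4845329   100.5425954     6.12256431
   80.93069786 -127.60880645]
[[278.5970749  166.31175169]]
```

View pics/w4.png

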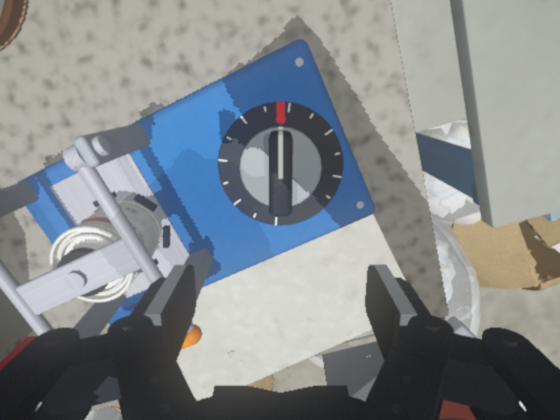

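The pointer stripe runs from (280,130) to (280,180) and the red mark sits at (281,113), so they are nearly aligned. I'll measure the remaining error.

```bash
python3 - <<'E'
from h import *
P=dict(np.load('w4.npz'));im=cv2.imread('pics/w4.png').astype(int);g=im.min(2)
Q=[];px=[]
for r in range(132,178,2):
    w=np.clip(g[r,272:289]-110,0,None);
    if w.sum()>50:x=(np.arange(272,289)*w).sum()/w.sum();px.append((r,round(x,1)));Q.append(ray('',(x,r),.099,P)[:2])
Q=np.array(Q);d=np.linalg.svd(Q-Q.mean(0))[2][0];d*=np.sign(d[0]);print(px[::4],Q.mean(0),'stripe',np.degrees(np.arctan2(d[1],d[0])))
red=np.argwhere((im[:,:,2]-np.maximum(im[:,:,0],im[:,:,1])>70));red=red[(red[:,0]<130)&(red[:,0]>95)&(abs(red[:,1]-280)<15)]
mk=np.array([ray('',(c,r),.047,P)[:2] for r,c in red]);m=mk.mean(0);print('red',red.min(0),red.max(0),m)
v=np.linalg.svd(mk-m)[2][0];v*=np.sign(v[0]);print('red axis',np.degrees(np.arctan2(v[1],v[0])))
# dial ellipse
bl=(im[:,:,0]-im[:,:,2]>40);win=np.zeros(g.shape,np.uint8);cv2.circle(win,(281,163),66,1,-1)
nb=cv2.morphologyEx(((~bl)&(win>0)).astype(np.uint8),cv2.MORPH_OPEN,np.ones((3,3)))
n,l,st,ce=cv2.connectedComponentsWithStats(nb);i=1+st[1:,4].argmax()
cs,_=cv2.findContours((l==i).astype(np.uint8),0,1);e=cv2.fitEllipse(cv2.convexHull(max(cs,key=len)));c=ray('',e[0],.047,P)[:2]
print(e,st[i],c)
for c in(c,np.array([.4865,-.1563])):
    a=m-c;print('mark',np.degrees(np.arctan2(a[1],a[0])),np.linalg.norm(a),'stripe from ctr',np.degrees(np.arctan2(*(Q.mean(0)-c)[::-1])))
E
```

```text
[(132, np.float64(280.2)), (140, np.float64(280.1)), (148, np.float64(280.1)), (156, np.float64(280.1)), (164, np.float64(280.1)), (172, np.float64(280.1))] [ 0.49969295 -0.17249734] stripe -46.64295636587648
red [102 276] [123 285] [ 0.52240372 -0.19710318]
red axis -46.544477519285245
((280.37158203125, 162.82379150390625), (122.9144058227539, 124.3807601928711), 90.94489288330078) [  218   101   125   124 12018] [ 0.48738823 -0.15996483]
mark -46.685230853625754 0.05104255559491512 stripe from ctr -45.52545152184455
mark -48.65465968134306 0.054350503397218974 stripe from ctr -50.83671521534847
```

```bash
python3 -c "
from station import job
print(job.close_job())"
```

```text
the job is handed in; nothing more can be done
None
```

The bail is closed against its stop, the knob pointer is on the red mark to within about 1° by the wrist camera, everything is released, and the job is handed in.

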